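# Empty the beaker and bring the sample plug with tongs

## Task

Tip the three grinding balls out of the steel beaker into the white tray, then stand the beaker upright on the bench beside the tray and let go of it. Then pick up the tongs, close them on the ceramic sample plug on its stand, lift it and hold it in the air centred above the beaker's mouth, clear of the rim: finish while still holding it there with the tongs. The plug must stay clean, so never touch it with the robot itself, and leave the other things on the bench where they are.

Things in the scene. Friction and masses are not known exactly. Their poses are not given: they have to be found in the camera images.
- tray: White plastic open tray, outside 200 (own x) by 180 (own y) by 32 tall, walls and floor 5 thick, fixed to the bench. Origin: centre of its underside on the bench.
- cup_center (a point): Loose open round steel beaker, 68 tall, 57 across at the foot, 64 at the rim, wall 3, floor 5 thick, 100 to 165 g; the three balls start inside. Filled, its centre of mass is about 24 up: gripped across much higher it swings in the grip. The point is on its axis half-way up (34 above its underside); z points out of the mouth.
- ball0_center (a point): Centre of a loose white ceramic grinding ball, 18 across, 18 g, one of three alike. The balls leave the beaker only when it is tipped to about level or past it (95 to 110 degrees), sometimes one after another.
- ball1_center (a point): Centre of a loose white ceramic grinding ball, 18 across, 18 g, one of three alike. The balls leave the beaker only when it is tipped to about level or past it (95 to 110 degrees), sometimes one after another.
- ball2_center (a point): Centre of a loose white ceramic grinding ball, 18 across, 18 g, one of three alike. The balls leave the beaker only when it is tipped to about level or past it (95 to 110 degrees), sometimes one after another.
- stand_top (a point): Centre of the top of a small fixed aluminium stand: a post 24 across, top 50 above the bench, on a flat foot 72 across and 8 thick. The sample plug starts on it.
- plug_center (a point): Centre (half-way up) of the white ceramic sample plug, a plain solid upright cylinder 28 across, 34 tall, 32 to 63 g, loose on the stand's post.
- tongs_grip (a point): Steel spring tongs lying loose on the bench, 225 long, 120 g: two flat upright strips 26 tall, spread sideways from a pivot. The point is midway between the two grey hand grips (70 long), near the centre of mass, 13 above the underside. x points along the middle line to the jaws, y across the strips, z up. The pivot is 100 behind (-x), the jaws 105 ahead. The point turns with the left (+y) strip.
- tongs_tip (a point): Middle between the tongs' open V-shaped jaws, 105 ahead of tongs_grip on the same line, where a round thing is gripped. Jaws 26 tall like the strips, lips 58 apart at rest. It belongs to the left strip: when the strips are squeezed evenly the true middle stays in line with the middle of the hand grips.
- tongs_jaw (a joint): How far the tongs are squeezed: 0 at rest (open), about 0.22 rad on the plug, 0.26 at the stop. The hand grips measure 61 over their outer faces at rest, about 39 (and parallel) when closed on the plug; at 53 to 56 they can be carried with jaws still wide enough to pass down over the plug. The spring pushes back with about 5 N at rest, 8 N on the plug; 25 N holds the plug.
- vial: Bystander, to be left alone: small closed glass jar, 28 across, 55 tall. Origin: centre of its underside.
- crucible: Bystander, to be left alone: small white porcelain crucible, 38 across the rim, 32 tall. Origin: centre of its underside.
- reagent: Bystander, to be left alone: amber bottle, 60 across, 110 tall. Origin: centre of its underside.
- dish: Bystander, to be left alone: shallow glass dish, 90 across, 14 tall. Origin: centre of its underside.
- pen: Bystander, to be left alone: black pen lying flat, 10 thick, about 140 long. Origin: its middle.
- cup_rim (a point): Centre of the beaker's mouth, on its axis at the rim, 68 above its underside.

How it is judged:
By the outcome, as a careful person would: the job done as asked, in the order asked, and still so for the second after the job is handed in, while the arm keeps its last pose, push and grip.
It also fails if it takes over 69 s, if anything falls off the work surface, if the arm or the gripper's body presses on something with over 40 N, if the wrist force passes 120 N, or if a joint passes its speed limit or range.

## Robot

A 6-joint arm with a two-finger parallel gripper is mounted at the origin on the work surface. World frame = base frame: x ahead of the robot, y to its left, z up, the work surface at z = 0. Lengths are in mm, angles in rad, forces in N, time in s.
With the tool pointing down it reaches from about 350 to 975 mm from the base axis. Payload 7.1 kg.
Tool frame: the origin (TCP) lies at the very end of the fingers, on their centre line; the grasp point (between the pads) lies 19 mm behind it; z points along the fingers, y is the direction in which the jaws open and shut (so a half turn about z gives the same grasp; the last joint's range is limited). The gripper opens to 88 mm and grips with 3 to 60 N. Pads are 20 mm wide; open, the fingers measure 115 mm over their backs; the gripper's body (75 mm by 178 mm) begins 61 mm behind the grasp point.
Start: joints at [1.156, 0.423, 1.63, -0, 1.089, -0.019], TCP at [240.934, 576.676, 222.675] pointing down, gripper open.
Joint ranges: [-3, 3], [-0.9, 2.11], [0.09, 2.58], [-1.31, 4.45], [0.11, 2.69], [-2.54, 2.54]. Speed limits (rad/s): [2.39, 2.39, 3.01, 3.14, 3.14, 3.14].

## Interface

Orientations are given as a rotation vector (axis times angle).
In Python, from workcell import * gives the robot as it stands.
- The arm moves only by the tool play_rows, never from a script. Its argument "plan" is text: rows parted by semicolons, each of 7 numbers parted by spaces: the finger opening in cm, from 0 to 8.78, then the shift along the tool's x, y, z in cm, then the turn, a rotation vector about the tool's x, y, z in degrees. A call has 1 to 20 rows; each row shifts and turns the commanded pose from where the row before left it, along the tool's axes as they then stand; what a row does not reach is not made up. A row lasts 1/8 s, in which the tool goes at most 62.5 mm and 10.7 degrees, less where a joint would pass 70% of its speed; a pose out of reach is approached as far as the arm can. A call is refused whole if a number of a shift passes 6.25 or a number of a turn 10.7, either way. A call with a gripper value outside its range is refused whole. The fingers move at their own pace and stop on an object; the grip force is fixed at half the most. Time passes only in rows, so rows that do not move let the fingers close. It gives the time, the measured TCP pose, the force and the opening at its end, in the units of the state.
- get_obs(): the state, without advancing time (a new reading comes with each control period).
- get_image(name): name is "side" or "top" or "wrist"; returns a dict with "pixels" (400x640x3 uint8, red, green, blue), "range_z" (400x640 float32, mm along the optical axis (not along the pixel's ray), 0 where there is no reading), "fx", "fy", "cx", "cy" (pixels), "eye" and "attitude" of the camera in the world. Camera axes: x right, y down, z forward; pixel columns grow to the right and rows downward; lengths in mm; the calibration is good to about 2 mm. A picture is of the moment at which its call begins.
- close_job(): hands the job in, once; it reports no verdict.
The state is a dict: "t": time; "qpos": joint angles; "qvel": joint speeds; "joint_torque": joint torques, N m; "ee_pos": TCP position; "orientation": TCP orientation; "ft_force": force on the tool from outside, world axes, zero at the start; "moment": the same for the moment, N m; "width": finger opening in mm.
Only numpy, scipy, OpenCV 4.12 (cv2) and the standard library are available. Lean on these libraries where they do the work, as an engineer would, in place of code of your own. Each camera call takes 0.05 s, during which the arm holds its last target. There are 200 camera calls.

## Working session

There is one attempt and no reset: what is moved stays moved. The work goes in short steps, Python scripts to look and compute and a tool call to move; the robot and the scene stay as the last step left them, time stands still between calls to the robot, and variables do not carry over. Pictures are saved under pics/ and viewed, about 8 in all and at most 12, crops included, and the job is handed in when it is done.

Besides the shell and the picture viewer there is one more tool, called by a JSON object that holds its "op" and its "data", one argument or row to a line. play_rows: Moves the arm, as the interface text tells. Its arguments: {"type":"object","properties":{"plan":{"type":"string"}},"required":["plan"]}

```bash
mkdir -p pics
cat > h.py <<'E'
from workcell import *
import numpy as np, cv2
from scipy.spatial.transform import Rotation as R
def rot(im):
    a=np.array(im["attitude"],float)
    return a if a.shape==(3,3) else R.from_rotvec(a).as_matrix()
def world(im):
    v,u=np.mgrid[0:400,0:640]; z=im["range_z"]
    c=np.stack([(u-im["cx"])/im["fx"]*z,(v-im["cy"])/im["fy"]*z,z],-1)
    return c@rot(im).T+np.array(im["eye"])
def ray(im,u,v,h):
    d=rot(im)@np.array([(u-im["cx"])/im["fx"],(v-im["cy"])/im["fy"],1]); e=np.array(im["eye"])
    return e+d*(h-e[2])/d[2]
def save(im,n): cv2.imwrite("pics/"+n,im["pixels"][:,:,::-1])
E
python3 - <<'E'
from h import *
print(get_obs())
for n in("top","side"):
    im=get_image(n); save(im,n+"0.png"); np.save(n+"0.npy",im,allow_pickle=True)
    print(n,im["eye"],im["attitude"],im["fx"],im["cx"],im["cy"])
E
```

```text
{'t': 0.0, 'qpos': array([ 1.15599571e+00,  4.23841676e-01,  1.63070514e+00, -3.13951967e-06,
        1.08862751e+00, -1.90045968e-02]), 'qvel': array([ 0.00028375,  0.00036993, -0.00198478, -0.00087619,  0.00056218,
        0.00053622]), 'joint_torque': array([-1.11491099e-03, -5.44632483e+01, -2.73657238e+01,  6.42422657e-02,
        2.29131652e-02, -1.36774761e-04]), 'ee_pos': array([240.71123678, 576.16121119, 221.89524502]), 'orientation': array([-6.17595948e-01, -3.07994354e+00,  2.42695660e-03]), 'ft_force': array([ 0.36491669, -0.28197794, -0.62038691]), 'moment': array([ 0.02951987,  0.00112341, -0.01648138]), 'width': 87.86656593842824}
top [ 407.42073611   -2.95180553 1010.46923635] [-2.11061368  2.13329225 -0.17848131] 375.2398076925125 314.21135863226687 199.03105468750962
side [ 125.63055814 -882.73940404  679.56177599] [-2.0651989   0.47255779 -0.30152386] 423.40466771248055 327.2806571783978 201.2686493377831
```

View pics/top0.png

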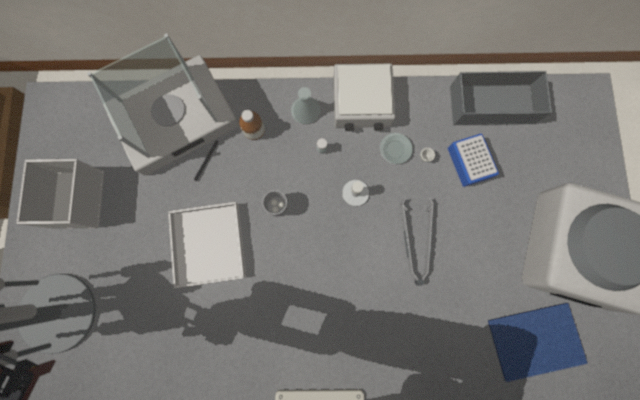

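View pics/side0.png

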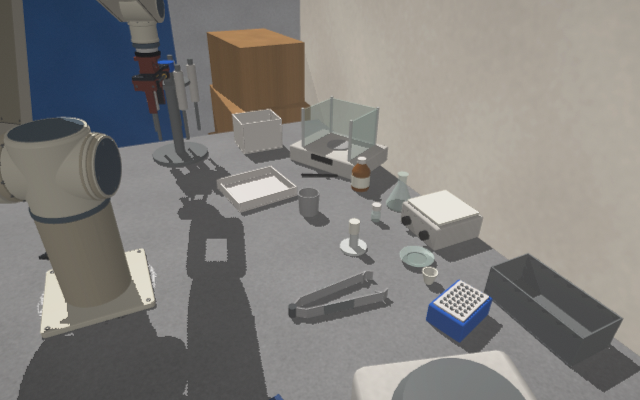

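The top view shows the tray at (207,244), beaker (275,203), plug and stand (357,191), and tongs with the pivot at (421,281) and jaws near (407,203) and (433,202). The side view shows the same layout, with the plug standing on its stand at (354,230).

Run:
```python
from h import *
im=np.load("top0.npy",allow_pickle=True).item(); W=world(im); P=im["pixels"].astype(int)
print("bench z",np.median(W[330:390,380:470,2]))
def blob(name,u0,u1,v0,v1,z0,z1):
    w=W[v0:v1,u0:u1].reshape(-1,3); m=(w[:,2]>z0)&(w[:,2]<z1); w=w[m]
    r=cv2.minAreaRect(w[:,:2].astype(np.float32)); c,rad=cv2.minEnclosingCircle(w[:,:2].astype(np.float32))
    print(name,len(w),"rect",np.round(r[0]),np.round(r[1]),round(r[2],1),"circ",np.round(c),round(rad,1),"mean",np.round(w.mean(0),1),"zmax",np.round(np.percentile(w[:,2],95)))
    return w
blob("tray",160,255,195,295,20,45)
blob("cup rim",255,300,180,225,60,80)
blob("plug",340,375,170,215,72,100)
blob("stand foot",335,380,170,215,4,14)
blob("vial",312,332,135,158,40,70)
blob("cruc",415,440,142,168,20,45)
blob("reagent",235,270,100,145,20,130)
blob("dish",375,417,130,168,6,30)
blob("pen",190,222,138,185,5,20)
t=blob("tongs",395,445,190,292,15,45)
np.save("tongs.npy",t)
ti=im["pixels"][185:295,390:450]; cv2.imwrite("pics/tongs.png",cv2.resize(ti[:,:,::-1],None,fx=5,fy=5,interpolation=cv2.INTER_NEAREST))
for v in range(195,292,5):
    us=[u for u in range(395,445) if 12<W[v,u,2]<45]
    print(v,[(u,*[int(x) for x in W[v,u]]) for u in us])
```

```text
bench z 0.8713097007642432
tray 764 rect [470. 292.] [200. 181.] 7.6 circ [469. 292.] 132.6 mean [471.6 297.9  30.3] zmax 35.0
cup rim 112 rect [571. 110.] [60. 62.] 0.9 circ [571. 109.] 31.8 mean [574.  111.2  67.1] zmax 71.0
plug 100 rect [ 605. -101.] [27. 25.] 3.8 circ [ 605. -102.] 13.9 mean [ 604.7 -101.7   84. ] zmax 87.0
stand foot 432 rect [ 604. -110.] [119. 117.] 4.1 circ [ 609. -108.] 74.5 mean [ 600.6 -103.8    8.4] zmax 11.0
vial 88 rect [731. -14.] [25. 25.] 8.2 circ [731. -15.] 13.7 mean [730.  -14.1  54.2] zmax 58.0
cruc 92 rect [ 704. -299.] [35. 36.] 27.0 circ [ 703. -299.] 19.1 mean [ 705.4 -301.7   28.5] zmax 34.0
reagent 550 rect [793. 182.] [75. 58.] 45.7 circ [790. 186.] 41.1 mean [779.5 173.1  73.2] zmax 111.0
dish 637 rect [ 732. -215.] [107.  93.] 89.7 circ [ 741. -209.] 60.3 mean [ 729.4 -219.2   11.5] zmax 16.0
pen 232 rect [701. 314.] [132.  79.] 1.9 circ [702. 300.] 68.5 mean [711.8 310.5  10.3] zmax 18.0
tongs 473 rect [ 472. -270.] [228.  81.] 2.9 circ [ 473. -264.] 115.6 mean [ 466.6 -263.2   24.2] zmax 29.0
195 []
200 [(403, 582, -230, 14), (404, 58
[... 1605 characters left out ...]
39, 27), (427, 423, -284, 17), (428, 422, -284, 24)]
265 [(410, 410, -238, 19), (411, 410, -239, 28), (426, 410, -281, 12), (427, 410, -281, 22), (428, 410, -282, 29)]
270 [(411, 397, -240, 18), (412, 397, -240, 29), (426, 397, -280, 16), (427, 397, -280, 24), (428, 397, -281, 28)]
275 [(413, 385, -244, 21), (414, 385, -245, 28), (424, 384, -273, 18), (425, 385, -274, 25), (426, 385, -276, 24)]
280 [(417, 372, -253, 24), (418, 372, -255, 25), (419, 372, -258, 25), (420, 372, -261, 23), (421, 372, -263, 23), (422, 372, -265, 27), (423, 372, -268, 26)]
285 [(417, 359, -254, 15), (418, 360, -255, 25), (419, 360, -256, 27), (420, 360, -259, 28), (421, 360, -261, 27), (422, 360, -263, 29)]
290 []
```

View pics/tongs.png

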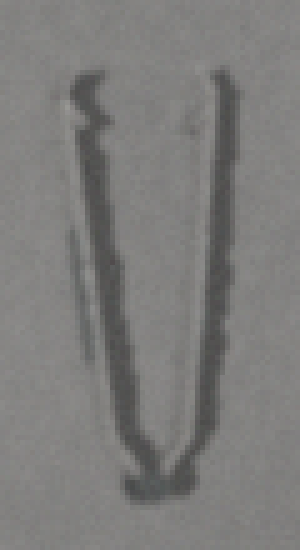

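The crop shows the tongs' jaws opening upward at rows 70–130 and the pivot at the bottom near (158,487), so the tongs point almost along world +x. The measured sizes agree with the ones given. I'll start moving and fit the arm geometry from the readings along the way.

{"op": "play_rows", "data": {
  "plan": "8.7 -4.8 -3.15 -0.3 0 0 0;8.7 -4.8 -3.15 -0.3 0 0 0;8.7 -4.8 -3.15 -0.3 0 0 0;8.7 -4.8 -3.15 -0.3 0 0 0;8.7 -4.8 -3.15 -0.3 0 0 0"
}}

```text
t: 0.72
ee_pos: [402.3, 337.1, 237.6]
orientation: [-0.617, -3.08, 0.0]
ft_force: [0.2, 0.7, 0.2]
width: 87.3
```

```bash
cat >> h.py <<'E'
import json
def log():
    o=get_obs(); open("log.txt","a").write(json.dumps([list(o["qpos"]),list(o["ee_pos"]),list(o["orientation"])])+"\n"); return o
E
python3 - <<'E'
from h import *
o=log(); print({k:np.round(o[k],3) for k in("t","qpos","ee_pos","orientation")})
E
```

```text
{'t': np.float64(0.725), 'qpos': array([ 0.675,  0.258,  1.837, -0.   ,  1.047, -0.5  ]), 'ee_pos': array([402.295, 337.142, 237.632]), 'orientation': array([-0.617, -3.08 ,  0.   ])}
```

{"op": "play_rows", "data": {
  "plan": "8.7 -4.8 -3.15 -0.3 0 0 0;8.7 -4.8 -3.15 -0.3 0 0 0;8.7 -4.8 -3.15 -0.3 0 0 0;8.7 -4.8 -3.15 -0.3 0 0 0;8.7 -4.8 -3.15 -0.3 0 0 0"
}}

```text
t: 1.35
ee_pos: [563.0, 99.2, 252.6]
orientation: [-0.618, -3.08, 0.0]
ft_force: [0.6, 0.2, -0.1]
width: 87.2
```

Run:
```python
from h import *
o=log(); print({k:np.round(o[k],3) for k in("t","qpos","ee_pos","orientation")})
q=o["qpos"]
print(R.from_rotvec(o["orientation"]).as_matrix().round(3))
r=R.from_euler("ZYYZYZ",[0]*6) if 0 else R.from_euler("Z",q[0])*R.from_euler("Y",q[1]+q[2])*R.from_euler("Z",q[3])*R.from_euler("Y",q[4])*R.from_euler("Z",q[5])
print(((r.inv()*R.from_rotvec(o["orientation"])).as_matrix()).round(3))
```

```text
{'t': np.float64(1.35), 'qpos': array([ 0.154,  0.312,  1.723,  0.   ,  1.107, -1.021]), 'ee_pos': array([563.038,  99.194, 252.555]), 'orientation': array([-0.618, -3.08 ,  0.   ])}
[[-0.923  0.386 -0.   ]
 [ 0.386  0.923  0.   ]
 [ 0.    -0.    -1.   ]]
[[ 0. -1. -0.]
 [ 1.  0. -0.]
 [ 0. -0.  1.]]
```

{"op": "play_rows", "data": {
  "plan": "8.7 0 0 0 0 0 9.6;8.7 0 0 0 0 0 9.6;8.7 0 0 0 0 0 9.6;8.7 0 0 0 0 0 9.6;8.7 0 0 0 0 0 9.6;8.7 0 0 0 0 0 9.6;8.7 0 0 0 0 0 9.6;8.7 0 0 0 0 10 0;8.7 0 0 0 0 10 0;8.7 0 0 0 0 10 0;8.7 0 0 0 0 0 0"
}}

```text
t: 2.72
ee_pos: [561.8, 98.8, 251.1]
orientation: [-1.929, -1.923, -0.513]
ft_force: [-0.1, -0.1, 1.1]
width: 87.0
```

```bash
python3 - <<'E'
from h import *
o=log(); print({k:np.round(o[k],3) for k in("t","qpos","ee_pos","orientation")})
print(R.from_rotvec(o["orientation"]).as_matrix().round(3))
E
cat >> h.py <<'E'
def fkR(q): return R.from_euler("Z",q[0])*R.from_euler("Y",q[1]+q[2])*R.from_euler("Z",q[3])*R.from_euler("Y",q[4])*R.from_euler("Z",q[5]+np.pi/2)
def fk(q,g):  # g: a1,h,L1,L2,e,L3
    s=q[1]+q[2]; r=g[0]+g[2]*np.sin(q[1])+g[3]*np.sin(s)+g[4]*np.cos(s); z=g[1]+g[2]*np.cos(q[1])+g[3]*np.cos(s)-g[4]*np.sin(s)
    Rm=fkR(q); return np.array([r*np.cos(q[0]),r*np.sin(q[0]),z])+g[5]*Rm.as_matrix()[:,2],Rm
E
python3 - <<'E'
from h import *
from scipy.optimize import least_squares
D=[json.loads(l) for l in open("log.txt")]+[[[1.15599,.42384,1.630705,0,1.088628,-.019],[240.7,576.2,222],0]]
f=lambda g:np.concatenate([fk(d[0],g)[0]-d[1] for d in D]+[(g-[0,350,400,400,0,250])*1e-3])
s=least_squares(f,[0,350,400,400,0,250]); print(s.x.round(1),f(s.x)[:-6].round(1))
E
```

```text
{'t': np.float64(2.725), 'qpos': array([-0.12 ,  0.352,  1.775,  0.573,  1.154, -0.392]), 'ee_pos': array([561.829,  98.812, 251.055]), 'orientation': array([-1.929, -1.923, -0.513])}
[[ 0.004  1.    -0.002]
 [ 0.866 -0.002  0.5  ]
 [ 0.5   -0.004 -0.866]]
[-32.5 314.9 568.1 504.7  48.8 333.1] [  7.7  -9.1  -1.2   1.4 -11.8   0.6  -0.3  -0.2   0.8  11.1  -4.5  -0.3]
```

```bash
cat >> h.py <<'E'
def fk(q,g):
    s=q[1]+q[2]; r=g[0]+g[2]*np.sin(q[1])+g[3]*np.sin(s)+g[4]*np.cos(s); z=g[1]+g[2]*np.cos(q[1])+g[3]*np.cos(s)-g[4]*np.sin(s)
    Rm=fkR(q); c,n=np.cos(q[0]),np.sin(q[0]); return np.array([r*c-g[6]*n,r*n+g[6]*c,z])+g[5]*Rm.as_matrix()[:,2],Rm
from scipy.optimize import least_squares
def fit():
    D=[json.loads(l) for l in open("log.txt")]+[[[1.15599,.42384,1.630705,0,1.088628,-.019],[240.7,576.2,222],0]]
    g0=np.array([0,350,400,400,0,250,0.])
    f=lambda g:np.concatenate([fk(d[0],g)[0]-d[1] for d in D]+[(g-g0)*1e-3])
    s=least_squares(f,g0); return s.x,f(s.x)[:-7]
LO=np.array([-3,-.9,.09,-1.31,.11,-2.54]);HI=np.array([3,2.11,2.58,4.45,2.69,2.54])
def ik(p,Rm,g,q0):
    f=lambda q:np.concatenate([(fk(q,g)[0]-p)/100,(fkR(q).inv()*Rm).as_rotvec()])
    s=least_squares(f,np.clip(q0,LO+.01,HI-.01),bounds=(LO,HI)); return s.x,s.cost
E
python3 - <<'E'
from h import *
g,r=fit(); print(g.round(1),r.round(2)); np.save("g.npy",g)
o=get_obs(); R0=R.from_rotvec(o["orientation"]); q=o["qpos"]
for tilt in (10,20,30,35):
    q,c=ik(np.array([571,109+0,26.]),R0*R.from_rotvec([0,np.radians(tilt),0]),g,q); print(tilt,q.round(2),c)
Rg=R0*R.from_rotvec([0,np.radians(30),0])
for yaw in(0,):
  for px,py in((470,245),(440,245)):
    q=o["qpos"]
    for t in (0,-30,-60,-80,-90,-100,-105,-110):
        q,c=ik(np.array([px,py,95.]),Rg*R.from_rotvec([0,np.radians(t),0]),g,q); print(px,py,t,q.round(2),c.round(5))
E
```

```text
[-4.000e-01  3.126e+02  5.630e+02  4.853e+02  7.740e+01  3.096e+02
  1.190e+01] [ 0.    0.01  0.02  0.01  0.01  0.04  0.   -0.    0.    0.01 -0.03 -0.07]
10 [-0.18  0.77  1.82  0.9   0.94 -0.87] 6.310299187927263e-23
20 [-0.24  0.84  1.8   1.01  1.08 -1.01] 9.565783737119823e-19
30 [-0.29  0.93  1.76  1.08  1.22 -1.1 ] 1.5066418763569936e-19
35 [-0.31  0.97  1.74  1.11  1.3  -1.14] 4.463587501146829e-29
470 245 0 [-0.07  0.73  2.06  1.31  1.11 -1.17] 0.0
470 245 -30 [ 0.16  0.5   2.04  0.86  0.71 -0.53] 0.0
470 245 -60 [0.46 0.48 1.92 0.   0.75 0.46] 0.0
470 245 -80 [ 0.62  0.57  1.8  -0.33  1.01  0.83] 0.0
470 245 -90 [ 0.68  0.64  1.73 -0.43  1.16  0.94] 0.0
470 245 -100 [ 0.74  0.72  1.67 -0.51  1.31  1.01] 0.0
470 245 -105 [ 0.76  0.76  1.63 -0.55  1.39  1.04] 0.0
470 245 -110 [ 0.78  0.8   1.6  -0.58  1.46  1.07] 0.0
440 245 0 [-0.08  0.72  2.12  1.33  1.1  -1.23] 0.0
440 245 -30 [ 0.18  0.47  2.11  0.9   0.68 -0.57] 0.0
440 245 -60 [0.48 0.45 1.98 0.   0.72 0.48] 0.0
440 245 -80 [ 0.65  0.54  1.85 -0.33  0.99  0.87] 0.0
440 245 -90 [ 0.72  0.61  1.78 -0.42  1.14  0.97] 0.0
440 245 -100 [ 0.77  0.69  1.72 -0.5   1.3   1.05] 0.0
440 245 -105 [ 0.79  0.74  1.68 -0.53  1.37  1.08] 0.0
440 245 -110 [ 0.81  0.78  1.65 -0.56  1.45  1.1 ] 0.0
```

{"op": "play_rows", "data": {
  "plan": "8.7 0 0 0 0 10 0;8.7 0 0 0 0 10 0;8.7 0 0 0 0 10 0;8.7 -3.75 0.18 2.79 0 0 0;8.7 -3.75 0.18 2.79 0 0 0;8.7 -3 0.15 2.2 0 0 0;8.7 0 0 0 0 0 0"
}}

```text
t: 3.6
ee_pos: [565.7, 117.3, 120.7]
orientation: [-1.58, -1.583, -0.905]
ft_force: [-0.3, -0.4, 0.5]
width: 87.3
```

```bash
cat >> h.py <<'E'
def go(target):
    o=get_obs(); M=R.from_rotvec(o["orientation"]).as_matrix()
    print("t",round(o["t"],2),"pos",o["ee_pos"].round(1),"z",M[:,2].round(3),"y",M[:,1].round(3),"w",round(o["width"],1),"F",o["ft_force"].round(1),"q",o["qpos"].round(2))
    if target is not None: print("tool shift cm",(M.T@(np.array(target)-o["ee_pos"])/10).round(2))
E
python3 -c "
from h import *
go([571,125.5,18.5])
im=get_image('top');save(im,'top1.png');W=world(im)
im=get_image('side');save(im,'side1.png')
"
```

```text
t 3.6 pos [565.7 117.3 120.7] z [-0.008  0.866 -0.501] y [ 1.     0.006 -0.006] w 87.3 F [-0.3 -0.4  0.5] q [-0.28  0.75  1.8   1.05  1.28 -0.98]
tool shift cm [-8.43  0.6   5.82]
```

View pics/side1.png

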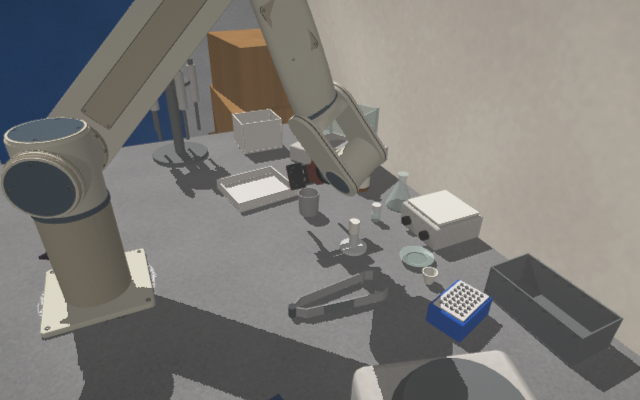

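The side view shows the gripper leaning over the beaker at (309,203). The thick wrist would pass too close over the plug at (354,230) on the way down. I'll yaw the approach toward the robot and check the joint solution.

```bash
cat >> h.py <<'E'
def tool(p,psi):  # tool pitched p below horizontal, heading (sin psi,cos psi), y horizontal
    p,a=np.radians(p),np.radians(psi); h=np.array([np.sin(a),np.cos(a),0]); z=h*np.cos(p)-np.array([0,0,np.sin(p)]); y=np.array([h[1],-h[0],0]); 
    return R.from_matrix(np.stack([np.cross(y,z),y,z],1))
E
python3 - <<'E'
from h import *
g=np.load("g.npy"); o=get_obs(); q0=o["qpos"]
for p,psi in((30,0),(35,20),(35,35),(40,35),(40,45)):
    T=tool(p,psi); z=T.as_matrix()[:,2]; G=np.array([571,109,28.]); q,c=ik(G+19*z,T,g,q0); w=G-290*z
    print(p,psi,q.round(2),"%.1e"%c,"wrist",w.round(0),"TCP",(G+19*z).round(1))
    for tp,G in((p+60,[470,250,90]),(p+105,[470,250,90]),(p+110,[470,250,90])):
        T2=tool(tp,0);z2=T2.as_matrix()[:,2]; q,c=ik(np.array(G)+19*z2,T2,g,q); print("   ",tp,q.round(2),"%.1e"%c)
    r=(R.from_rotvec(o["orientation"]).inv()*T); print("   turn from now",np.degrees(r.as_rotvec()).round(1))
E
```

```text
30 0 [-0.27  0.94  1.77  1.11  1.21 -1.12] 2.5e-25 wrist [ 571. -142.  173.] TCP [571.  125.5  18.5]
    90 [ 0.47  0.52  1.92 -0.    0.7   0.47] 4.2e-27
    135 [ 0.75  0.78  1.65 -0.56  1.35  1.06] 1.0e-20
    140 [ 0.77  0.82  1.62 -0.59  1.43  1.08] 1.5e-30
   turn from now [-0.2  0.   0.1]
35 20 [-0.25  0.86  1.97  1.44  0.96 -1.19] 2.6e-25 wrist [ 490. -114.  194.] TCP [576.3 123.6  17.1]
    95 [ 0.51  0.53  1.9  -0.11  0.76  0.59] 3.9e-19
    140 [ 0.77  0.82  1.62 -0.59  1.43  1.08] 1.6e-23
    145 [ 0.79  0.86  1.59 -0.62  1.5   1.1 ] 3.2e-30
   turn from now [-17.1  -4.9  10.9]
35 35 [-0.22  0.85  2.09  1.82  0.9  -1.33] 3.9e-30 wrist [435. -86. 194.] TCP [579.9 121.7  17.1]
    95 [ 0.51  0.53  1.9  -0.11  0.76  0.59] 3.4e-29
    140 [ 0.77  0.82  1.62 -0.59  1.43  1.08] 1.7e-23
    145 [ 0.79  0.86  1.59 -0.62  1.5   1.1 ] 1.2e-30
   turn from now [-29.7  -4.8  18.9]
40 35 [-0.19  0.8   2.09  1.77  0.8  -1.25] 1.8e-25 wrist [444. -73. 214.] TCP [579.3 120.9  15.8]
    100 [ 0.55  0.55  1.87 -0.2   0.82  0.69] 2.3e-21
    145 [ 0.79  0.86  1.59 -0.62  1.5   1.1 ] 1.3e-25
    150 [ 0.8   0.9   1.56 -0.65  1.57  1.12] 1.7e-30
   turn from now [-28.9  -9.6  20.2]
40 45 [-0.15  0.8   2.16  2.06  0.77 -1.36] 2.0e-19 wrist [414. -48. 214.] TCP [581.3 119.3  15.8]
    100 [ 0.55  0.55  1.87 -0.2   0.82  0.69] 5.9e-22
    145 [ 0.79  0.86  1.59 -0.62  1.5   1.1 ] 1.4e-25
    150 [ 0.8   0.9   1.56 -0.65  1.57  1.12] 2.3e-30
   turn from now [-37.1  -9.4  26. ]
```

{"op": "play_rows", "data": {
  "plan": "8.7 0 0 0 -6.4 -1.2 4.05;8.7 0 0 0 -6.4 -1.2 4.05;8.7 0 0 0 -6.4 -1.2 4.05;8.7 0 0 0 -6.4 -1.2 4.05;8.7 0 0 0 0 0 0"
}}

```text
t: 4.32
ee_pos: [566.7, 116.8, 125.1]
orientation: [-2.111, -1.22, -1.105]
ft_force: [0.1, -0.4, -0.0]
width: 87.0
```

```bash
python3 -c "
from h import *
T=tool(35,30); z=T.as_matrix()[:,2]; go(np.array([571,109,28])+19*z); o=get_obs()
print(np.degrees((R.from_rotvec(o['orientation']).inv()*T).as_rotvec()).round(1))
"
```

```text
t 4.33 pos [566.7 116.8 125.1] z [ 0.412  0.71  -0.571] y [ 0.866 -0.501  0.003] w 87.0 F [ 0.1 -0.4 -0. ] q [-0.26  0.61  2.11  1.52  0.91 -1.05]
tool shift cm [-8.24  0.73  7.07]
[ 0.1 -0.2  0.1]
```

{"op": "play_rows", "data": {
  "plan": "8.7 -1 0.75 0.9 0 0 0;8.7 -2.7 0 2.3 0 0 0;8.7 -2.7 0 2.3 0 0 0;8.7 -1.85 0 1.55 0 0 0;8.7 0 0 0 0 0 0"
}}

```text
t: 4.95
ee_pos: [579.9, 121.1, 12.7]
orientation: [-2.112, -1.216, -1.101]
ft_force: [0.4, 0.4, 0.4]
width: 86.8
```

```bash
python3 -c "
from h import *
T=tool(35,30); z=T.as_matrix()[:,2]; go(np.array([571,109,28])+19*z); o=get_obs()
im=get_image('side');cv2.imwrite('pics/s2.png',cv2.resize(im['pixels'][120:300,220:460,::-1],None,fx=3,fy=3))
"
```

```text
t 4.95 pos [579.9 121.1  12.7] z [ 0.411  0.71  -0.572] y [ 0.865 -0.502 -0.001] w 86.8 F [0.4 0.4 0.4] q [-0.24  0.86  2.05  1.69  0.92 -1.29]
tool shift cm [ 0.4  -0.17 -0.2 ]
```

View pics/s2.png

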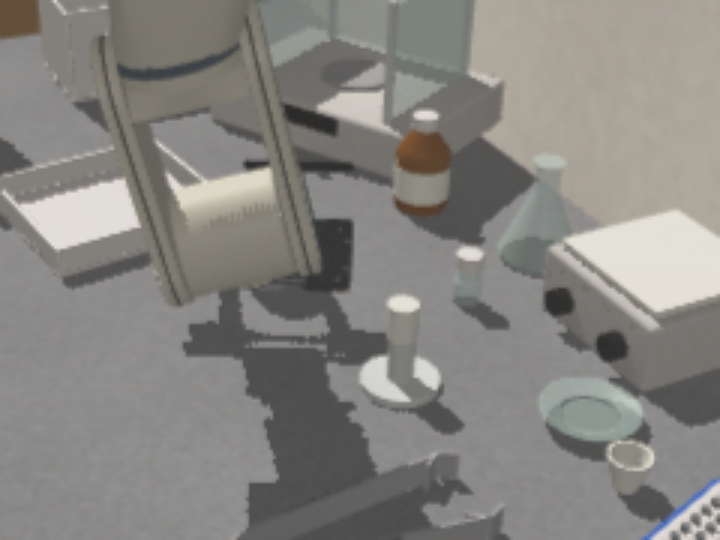

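The crop shows the plug undisturbed at (402,340). The gripper is beyond it at the beaker, which the wrist hides. Next I close on the beaker.

{"op": "play_rows", "data": {
  "plan": "8.7 0.3 -0.15 -0.2 0 0 0;4 0 0 0 0 0 0;4 0 0 0 0 0 0;4 0 0 0 0 0 0;4 0 0 0 0 0 0;4 0 0 0 0 0 0;4 0 0 0 0 0 0"
}}

```text
t: 5.88
ee_pos: [578.9, 121.8, 19.2]
orientation: [-2.113, -1.217, -1.106]
ft_force: [-0.0, -3.4, 6.8]
width: 60.4
```

{"op": "play_rows", "data": {
  "plan": "4 1.6 0 -1.15 0 0 0;4 3.3 0 -2.3 0 0 0;4 3.3 0 -2.3 0 0 0;4 0 0 0 0 0 0"
}}

```text
t: 6.38
ee_pos: [578.5, 121.7, 120.5]
orientation: [-2.113, -1.221, -1.107]
ft_force: [-0.3, 0.0, -2.6]
width: 60.4
```

```bash
python3 -c "
from h import *
T=tool(35,30); z=T.as_matrix()[:,2]; go(np.array([470,245,125])+19*z); o=get_obs()
T0=R.from_rotvec(o['orientation']);g=np.load('g.npy')
for p in(35,65,95,140):
  z=tool(p,0).as_matrix()[:,2]; print(p,(np.array([470,245,110])+19*z).round(1),np.degrees((tool(35,30).inv()*tool(p,0)).as_rotvec()).round(1))
im=get_image('side');save(im,'s3.png')
"
```

```text
t 6.38 pos [578.5 121.7 120.5] z [ 0.414  0.708 -0.572] y [ 0.865 -0.502  0.005] w 60.4 F [-0.3  0.  -2.6] q [-0.24  0.62  2.09  1.54  0.91 -1.04]
tool shift cm [  3.41 -15.58   5.88]
35 [470.  260.6  99.1] [ 24.6   0.  -17.2]
65 [470.  253.   92.8] [ 19.5 -29.3 -23.2]
95 [470.  243.3  91.1] [ 13.3 -58.6 -28.4]
140 [470.  230.4  97.8] [   1.5 -102.3  -34.5]
```

View pics/s3.png

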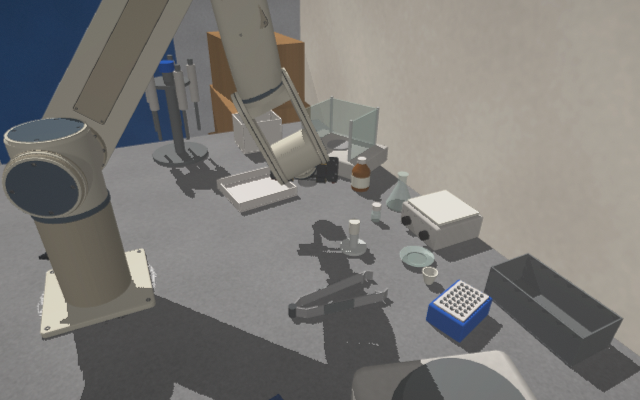

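The side view shows the beaker's old place empty and the beaker lifted behind the wrist at about (320,165). The plug and tongs haven't moved. Now I carry it over the tray.

{"op": "play_rows", "data": {
  "plan": "4 0.85 -3.9 1.47 0 0 0;4 0.85 -3.9 1.47 0 0 0;4 0.85 -3.9 1.47 0 0 0;4 0.85 -3.9 1.47 0 0 0;4 0 0 0 6.15 0 -4.3;4 0 0 0 6.15 0 -4.3;4 0 0 0 6.15 0 -4.3;4 0 0 0 6.15 0 -4.3;4 0 0 0 0 0 0"
}}

```text
t: 7.55
ee_pos: [478.2, 258.5, 111.1]
orientation: [-1.646, -1.641, -0.859]
ft_force: [-0.2, 0.4, -3.1]
width: 60.3
```

{"op": "play_rows", "data": {
  "plan": "4 0 0 0 0 -8 0;4 0 0 0 0 -8 0;4 0 0 0 0 -8 0;4 0 0 0 0 -8 0;4 0 0 0 0 -8 0;4 0 0 0 0 -8 0;4 0 0 0 0 -8 0;4 0 0 0 0 0 0"
}}

```text
t: 8.55
ee_pos: [474.6, 260.6, 111.2]
orientation: [2.214, 2.216, -0.019]
ft_force: [-0.7, -0.0, -2.0]
width: 60.2
```

```bash
python3 -c "
from h import *
T=tool(91,0); z=T.as_matrix()[:,2]; go(np.array([470,242,100])+19*z); o=get_obs()
print(np.degrees((R.from_rotvec(o['orientation']).inv()*T).as_rotvec()).round(1))
"
```

```text
t 8.55 pos [474.6 260.6 111.2] z [-0.002 -0.015 -1.   ] y [ 1.     0.001 -0.002] w 60.2 F [-0.7 -0.  -2. ] q [ 0.49  0.46  1.88 -0.02  0.8   0.5 ]
tool shift cm [-1.84 -0.46  3.05]
[-0.1 -0.1  0.1]
```

{"op": "play_rows", "data": {
  "plan": "4 -1.8 -0.4 2 0 -4 0;4 0 0 0 0 -8 0;4 0 0 0 0 -8 0;4 0 0 0 0 -8 0;4 0 0 0 0 -8 0;4 0 0 0 0 -7 0;4 0 0 0 0 -5 0;4 0 0 0 0 0 0;4 0 0 0 0 0 0;4 0 0 0 0 0 0;4 0 0 0 0 0 0"
}}

```text
t: 9.93
ee_pos: [473.1, 240.2, 93.5]
orientation: [1.719, 1.712, -0.779]
ft_force: [-0.0, -0.5, -2.3]
width: 60.3
```

```bash
python3 -c "
from h import *
go(None)
im=get_image('top');cv2.imwrite('pics/t4.png',cv2.resize(im['pixels'][170:310,140:300,::-1],None,fx=4,fy=4))
im=get_image('side');cv2.imwrite('pics/s4.png',cv2.resize(im['pixels'][120:260,190:390,::-1],None,fx=4,fy=4))
"
```

```text
t 9.93 pos [473.1 240.2  93.5] z [-0.002 -0.753 -0.658] y [ 1.    -0.003  0.002] w 60.3 F [-0.  -0.5 -2.3] q [ 0.77  0.79  1.61 -0.58  1.44  1.06]
```

View pics/s4.png

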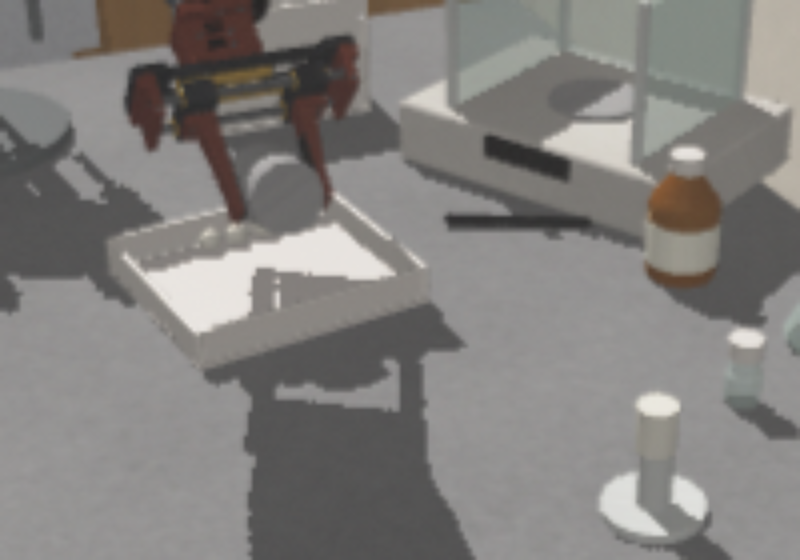

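The side view shows the beaker tipped at (285,195), with balls lying in the tray near (208,237) and (235,228). I'll tip a little further, wait, then count the balls numerically.

{"op": "play_rows", "data": {
  "plan": "4 0 0 0 0 -5 0;4 0 0 0 0 0 0;4 0 0 0 0 0 0;4 0 0 0 0 0 0;4 0 0 0 0 5 0;4 0 0 0 0 8 0;4 0 0 0 0 9 0;4 0 0 0 0 9 0;4 0 0 -2 0 9 0;4 0 0 -4 0 9 0;4 0 0 -4 0 9 0;4 0 0 0 0 9 0;4 0 0 0 0 9 0;4 0 0 0 0 9 0;4 0 0 0 0 9 0;4 0 0 0 0 9 0;4 0 0 0 0 6 0"
}}

```text
t: 12.15
ee_pos: [473.1, 260.3, 190.4]
orientation: [-1.644, -1.639, -0.864]
ft_force: [-1.0, 0.7, -1.9]
width: 60.4
```

```bash
python3 -c "
from h import *
go(None)
for n in('top','side'):
  im=get_image(n); W=world(im); np.save(n+'5.npy',im,allow_pickle=True)
  m=((W[...,2]>12)&(W[...,2]<26)&(im['range_z']>0)).astype(np.uint8)
  d=W[...,:2]-[470,292]; a=np.radians(7.6); 
  for s in(1,-1):
    x=d@[np.cos(a),s*np.sin(a)]; y=d@[-s*np.sin(a),np.cos(a)]
    mm=m*((abs(x)<84)&(abs(y)<84)); k,l,st,c=cv2.connectedComponentsWithStats(mm.astype(np.uint8))
    for i in range(1,k):
      if st[i,4]>3: print(n,s,c[i].round(),st[i],W[l==i].mean(0).round())
im=get_image('top');cv2.imwrite('pics/t5.png',cv2.resize(im['pixels'][170:310,140:320,::-1],None,fx=4,fy=4))
"
```

```text
t 12.15 pos [473.1 260.3 190.4] z [ 0.005  0.822 -0.57 ] y [ 1.    -0.005  0.003] w 60.4 F [-1.   0.7 -1.9] q [-0.01  0.48  2.06  1.19  1.08 -0.88]
top 1 [178. 236.] [175 233   7   7  39] [492. 370.  20.]
top 1 [179. 246.] [176 243   7   7  36] [466. 367.  20.]
top 1 [179. 254.] [176 252   7   6  36] [444. 364.  20.]
top -1 [190. 211.] [187 211   8   2   8] [559. 341.  17.]
top -1 [183. 212.] [181 212   5   1   5] [556. 360.  20.]
top -1 [179. 236.] [176 233   6   7  30] [492. 368.  20.]
top -1 [178. 246.] [174 243   9   7  38] [466. 367.  20.]
top -1 [177. 258.] [174 249   9  25  81] [434. 369.  20.]
side 1 [250. 176.] [237 170  31  12  94] [476. 369.  19.]
side 1 [223. 182.] [222 181   3   3   4] [383. 364.  18.]
side -1 [275. 174.] [274 171   4   6  10] [560. 352.  19.]
side -1 [240. 178.] [227 175  25   8 103] [440. 369.  19.]
side -1 [256. 176.] [253 174   6   4  16] [494. 367.  17.]
side -1 [279. 195.] [271 192  16   7  53] [518. 208.  19.]
side -1 [234. 201.] [232 198   4   7  10] [380. 230.  19.]
```

View pics/t5.png

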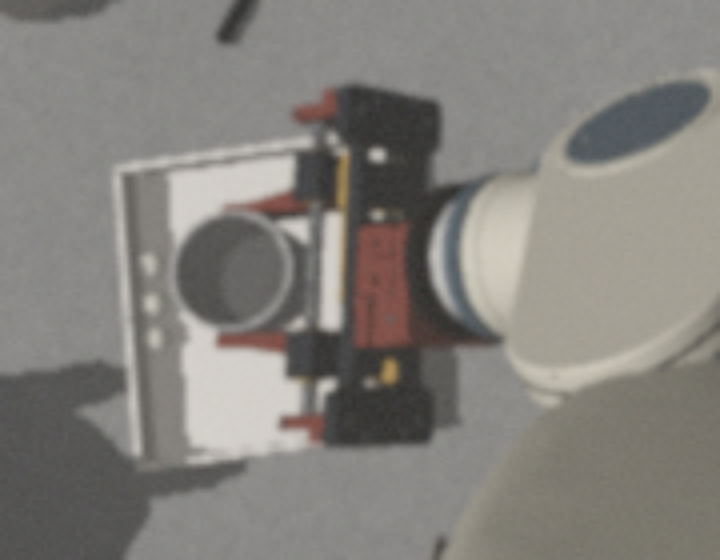

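The top crop shows all three balls in the tray at the left wall, near (148,265), (150,303) and (154,338), and an empty upright beaker at (236,272). Now I place the beaker beside the tray.

{"op": "play_rows", "data": {
  "plan": "4 0 0 0 -6.15 0 4.3;4 0 0 0 -6.15 0 4.3;4 0 0 0 -6.15 0 4.3;4 0 0 0 -6.15 0 4.3;4 0 0 0 0 0 0"
}}

```text
t: 12.92
ee_pos: [471.0, 262.7, 190.9]
orientation: [-2.111, -1.221, -1.102]
ft_force: [-0.6, -0.2, -1.7]
width: 60.2
```

```bash
python3 -c "
from h import *
go([548,148.5,80]); o=get_obs()
print(np.degrees((R.from_rotvec(o['orientation']).inv()*tool(35,30)).as_rotvec()).round(1))
"
```

```text
t 12.93 pos [471.  262.7 190.9] z [ 0.41   0.71  -0.573] y [ 0.867 -0.499  0.002] w 60.2 F [-0.6 -0.2 -1.7] q [ 0.09  0.37  2.32  1.82  0.76 -1.03]
tool shift cm [-12.57  12.35   1.4 ]
[ 0.  -0.1  0.1]
```

{"op": "play_rows", "data": {
  "plan": "4 0 4.1 0 0 0 0;4 0 4.1 0 0 0 0;4 0 4.15 0 0 0 0;4 -4.2 0 0.47 0 0 0;4 -4.2 0 0.47 0 0 0;4 -4.15 0 0.46 0 0 0;4 0 0 0 0 0 0"
}}

```text
t: 13.8
ee_pos: [549.0, 146.3, 77.3]
orientation: [-2.114, -1.216, -1.098]
ft_force: [0.2, 0.1, -1.2]
width: 60.0
```

```bash
python3 -c "
from h import *
go([548,148.5,21]); o=get_obs()
print(np.degrees((R.from_rotvec(o['orientation']).inv()*tool(35,30)).as_rotvec()).round(1))
im=get_image('top');W=world(im); p=o['ee_pos']
d=np.hypot(*(W[...,:2]-(p[:2]-[7.8,13.5])).transpose(2,0,1)); m=(d<34)&(W[...,2]>80)&(W[...,2]<140)
w=W[m]; w=w[w[:,2]>np.percentile(w[:,2],50)]; A=np.c_[w[:,:2]-w[:,:2].mean(0),np.ones(len(w))]; print(len(w),w.mean(0).round(),np.linalg.lstsq(A,w[:,2],rcond=None)[0].round(3), cv2.minEnclosingCircle(w[:,:2].astype(np.float32)))
"
```

```text
t 13.8 pos [549.  146.3  77.3] z [ 0.41   0.709 -0.574] y [ 0.865 -0.502 -0.003] w 60.0 F [ 0.2  0.1 -1.2] q [-0.2   0.7   2.15  1.68  0.9  -1.21]
tool shift cm [-4.54 -0.19  3.34]
[-0.  -0.  -0.2]
134 [547. 136. 123.] [-2.20000e-02 -1.10000e-02  1.23395e+02] ((541.8610229492188, 133.22959899902344), 33.449920654296875)
```

{"op": "play_rows", "data": {
  "plan": "4 -2.3 0 1.7 0 0 0;4 -1.3 0 0.95 0 0 0;4 -0.7 0 0.5 0 0 0;4 -0.2 0 0.15 0 0 0;4 0 0 0 0 0 0;4 0 0 0 0 0 0"
}}

```text
t: 14.6
ee_pos: [550.5, 148.2, 24.2]
orientation: [-2.113, -1.218, -1.105]
ft_force: [0.6, 0.3, -2.0]
width: 60.0
```

{"op": "play_rows", "data": {
  "plan": "4 -0.2 0 0.15 0 0 0;4 -0.15 0 0.1 0 0 0;4 0 0 0 0 0 0;4 0 0 0 0 0 0"
}}

```text
t: 15.1
ee_pos: [550.3, 148.2, 19.3]
orientation: [-2.113, -1.217, -1.104]
ft_force: [-0.9, -0.4, 0.4]
width: 60.4
```

{"op": "play_rows", "data": {
  "plan": "6.8 0 0 0 0 0 0;8.7 0 0 0 0 0 0;8.7 0 0 0 0 0 0;8.7 0 0 0 0 0 0;8.7 0 0 0 0 0 0"
}}

```text
t: 15.72
ee_pos: [550.2, 148.2, 19.2]
orientation: [-2.113, -1.217, -1.103]
ft_force: [-0.3, -0.2, -0.6]
width: 87.2
```

```bash
python3 -c "
from h import *
go([550,148,130])
"
```

```text
t 15.72 pos [550.2 148.2  19.2] z [ 0.413  0.709 -0.572] y [ 0.865 -0.502  0.001] w 87.2 F [-0.3 -0.2 -0.6] q [-0.19  0.84  2.12  1.78  0.91 -1.36]
tool shift cm [ 9.07  0.01 -6.37]
```

{"op": "play_rows", "data": {
  "plan": "8.7 3 0 -2.1 0 0 0;8.7 4.2 0 -2.9 0 0 0;8.7 4.2 0 -2.9 0 0 0;8.7 4.2 0 -2.9 0 0 0;8.7 2 0 -1.4 0 0 0;8.7 0 0 0 0 -9.2 0;8.7 0 0 0 0 -9.2 0;8.7 0 0 0 0 -9.2 0;8.7 0 0 0 0 -9.2 0;8.7 0 0 0 0 -9.2 0;8.7 0 0 0 0 -9.2 0;8.7 0 0 0 0 0 10;8.7 0 0 0 0 0 10;8.7 0 0 0 0 0 10;8.7 0 0 0 0 0 10;8.7 0 0 0 0 0 10;8.7 0 0 0 0 0 10;8.7 0 0 0 0 0 0"
}}

```text
t: 17.98
ee_pos: [548.2, 150.1, 231.9]
orientation: [-3.105, -0.006, -0.021]
ft_force: [0.1, 1.1, 0.1]
width: 87.2
```

Run:
```python
from h import *
go([467,-262,150])
im=get_image('top'); W=world(im); np.save("top6.npy",im,allow_pickle=True)
def rim(u0,u1,v0,v1,z0,z1):
    w=W[v0:v1,u0:u1].reshape(-1,3); w=w[(w[:,2]>z0)&(w[:,2]<z1)]; 
    if len(w): print(len(w),w.mean(0).round(1),cv2.minEnclosingCircle(w[:,:2].astype(np.float32)))
rim(240,300,180,235,60,80)
t=np.load("tongs.npy"); 
# tongs: midline from strip outer edges
im0=np.load("top0.npy",allow_pickle=True).item(); W0=world(im0)
mid=[]
for v in range(222,272):
    w=W0[v,395:445]; w=w[(w[:,2]>19)&(w[:,2]<40)]
    if len(w)>1: mid.append((w[:,0].mean(),(w[:,1].max()+w[:,1].min())/2,w[:,1].max()-w[:,1].min()))
mid=np.array(mid); f=np.polyfit(mid[:,0],mid[:,1],1); print(f,np.polyval(f,[367,467,572]).round(1))
w=t; print("x extents",t[:,0].min(),t[:,0].max())
```

```text
t 17.98 pos [548.2 150.1 231.9] z [ 0.013  0.037 -0.999] y [ 0.004 -0.999 -0.036] w 87.2 F [0.1 1.1 0.1] q [0.23 0.32 1.76 0.04 1.04 1.78]
tool shift cm [-8.37 41.44  6.57]
26 [526.9 112.9  67.4] ((530.1767578125, 116.46471405029297), 20.76917839050293)
[-2.48306157e-02 -2.51003518e+02] [-260.1 -262.6 -265.2]
x extents 357.5950712552685 584.0077406118872
```

{"op": "play_rows", "data": {
  "plan": "8.7 -1 5.9 0 -2.1 -0.8 1.4;8.7 -1.2 5.9 0.9 0 0 0;8.7 -1.2 5.9 0.9 0 0 0;8.7 -1.2 5.9 0.9 0 0 0;8.7 -1.2 5.9 0.9 0 0 0;8.7 -1.2 5.9 0.9 0 0 0;8.7 -1 5.9 0.9 0 0 0;8.7 0 0 0 0 0 0"
}}

```text
t: 19.02
ee_pos: [459.7, -264.4, 175.2]
orientation: [-3.141, 0.038, 0.001]
ft_force: [0.1, 0.7, 0.2]
width: 86.9
```

Run:
```python
from h import *
go([468.5,-262.6,40])
im=get_image('top'); W=world(im); np.save("top7.npy",im,allow_pickle=True)
w=W[180:235,225:300].reshape(-1,3); w=w[(w[:,2]>58)&(w[:,2]<80)]
print(len(w),cv2.minEnclosingCircle(w[:,:2].astype(np.float32)),cv2.minAreaRect(w[:,:2].astype(np.float32)))
im=get_image('side'); save(im,'s7.png'); np.save("side7.npy",im,allow_pickle=True)
im=get_image('wrist'); save(im,'w7.png'); print(im["eye"])
```

```text
t 19.02 pos [ 459.7 -264.4  175.2] z [-0.001  0.    -1.   ] y [-0.024 -1.    -0.   ] w 86.9 F [0.1 0.7 0.2] q [-0.54  0.35  1.88 -0.    0.92  1.05]
tool shift cm [ 0.89 -0.2  13.52]
127 ((540.4653930664062, 136.761962890625), 31.799468994140625) ((540.4869384765625, 136.60147094726562), (62.98057174682617, 60.53388214111328), 44.6971321105957)
[ 525.30232195 -263.65579564  336.66450988]
```

View pics/w7.png

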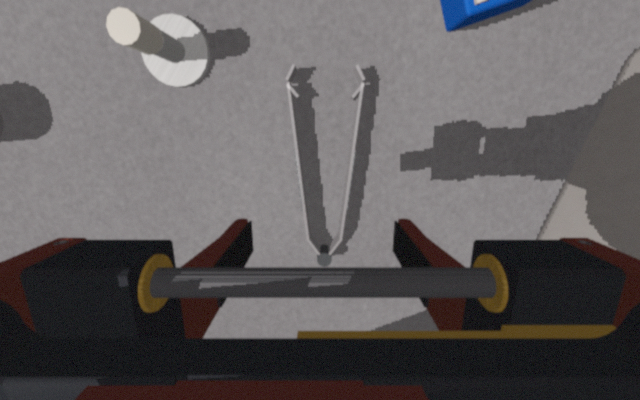

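The wrist view shows the tongs' pivot at (324,255), the jaws' upper lips at (293,67) and (363,67), and the V notches at (289,83) and (364,85). The plug is at (125,25), clear of the gripper.

Run:
```python
from h import *
im=get_image('wrist')
for n,u,v in(("pivot",324,254),("lipL",293,67),("lipR",363,67),("vL",289,83),("vR",364,84),("inL",297,95),("inR",354,96),("L mid",298,180),("R mid",350,180)): print(n,ray(im,u,v,26).round(1))
W=world(im)
for v in(120,150,180,200):
    w=W[v,270:380]; w=w[(w[:,2]>18)&(w[:,2]<40)]; print(v,len(w),w[:,0].mean().round(1),w[:,1].min().round(1),w[:,1].max().round(1),((w[:,1].max()+w[:,1].min())/2).round(1))
m=(W[...,2]>76)&(W[...,2]<95); m[:,200:]=0; w=W[m]; print("plug",len(w),cv2.minEnclosingCircle(w[:,:2].astype(np.float32)))
```

```text
pivot [ 376.8 -261.5   26. ]
lipL [ 585.6 -233.6   26. ]
lipR [ 584.2 -305.3   26. ]
vL [ 570.3 -228.7   26. ]
vR [ 567.8 -306.6   26. ]
inL [ 558.4 -236.5   26. ]
inR [ 556.2 -296.3   26. ]
L mid [ 467.9 -233.9   26. ]
R mid [ 466.7 -292.4   26. ]
120 8 532.5 -302.0 -230.1 -266.0
150 8 500.6 -298.2 -231.9 -265.0
180 9 467.2 -293.6 -234.0 -263.8
200 9 443.7 -291.5 -236.3 -263.9
plug 1171 ((607.6632080078125, -103.96659088134766), 14.418408393859863)
```

{"op": "play_rows", "data": {
  "plan": "8.7 0.6 -0.1 2 0 0 0;8.7 0 0 5 0 0 0;8.7 0 0 5 0 0 0;8.7 0 0 2.5 0 0 0;8.7 0 0 1 0 0 0;8.7 0 0 0 0 0 0"
}}

```text
t: 19.98
ee_pos: [467.3, -259.4, 20.9]
orientation: [-3.141, 0.032, 0.001]
ft_force: [0.3, 0.7, 0.5]
width: 87.0
```

```bash
python3 -c "
from h import *
go([466,-263.5,3.5])
"
```

```text
t 19.98 pos [ 467.3 -259.4   20.9] z [-0.001  0.    -1.   ] y [-0.02 -1.   -0.  ] w 87.0 F [0.3 0.7 0.5] q [-0.53  0.61  1.93  0.    0.6   1.06]
tool shift cm [-0.12  0.41  1.74]
```

{"op": "play_rows", "data": {
  "plan": "8.7 -0.1 0.4 0.8 0 0 0.2;8.7 0 0 0.8 0 0 0;8.7 0 0 0 0 0 0;7 0 0 0 0 0 0;6.3 0 0 0 0 0 0;5.5 0 0 0 0 0 0;5.5 0 0 0 0 0 0;5.5 0 0 0 0 0 0;5.5 0 0 0 0 0 0;5.5 0 0 0 0 0 0"
}}

```text
t: 21.22
ee_pos: [466.0, -264.3, 4.9]
orientation: [-3.141, 0.04, 0.0]
ft_force: [-0.1, 1.4, 3.7]
width: 55.2
```

{"op": "play_rows", "data": {
  "plan": "5.4 0 0 0 0 0 0;5.4 0 0 -0.5 0 0 0;5.4 0 0 -1.5 0 0 0;5.4 0 0 -3 0 0 0;5.4 0 0 -4 0 0 0;5.4 0 0 -4 0 0 0;5.4 0 0 -2 0 0 0;5.4 0 0 0 0 0 0"
}}

```text
t: 22.22
ee_pos: [466.7, -264.9, 157.0]
orientation: [3.139, -0.041, 0.005]
ft_force: [-1.1, -0.7, -1.9]
width: 54.2
```

Run:
```python
from h import *
go(None)
im=get_image('wrist'); save(im,'w8.png'); W=world(im); np.save("wrist8.npy",im,allow_pickle=True)
for v in(60,90,120,150,180,200):
    w=W[v,230:420]; w=w[(w[:,2]>120)&(w[:,2]<190)]; 
    if len(w): print(v,len(w),w.mean(0).round(1),w[:,1].min().round(1),w[:,1].max().round(1),((w[:,1].max()+w[:,1].min())/2).round(1))
m=(W[...,2]>76)&(W[...,2]<95); m[:,230:]=0; w=W[m]; print("plug",len(w),cv2.minEnclosingCircle(w[:,:2].astype(np.float32)))
```

```text
t 22.23 pos [ 466.7 -264.9  157. ] z [ 0.003 -0.002 -1.   ] y [-0.026 -1.     0.002] w 54.2 F [-1.1 -0.7 -1.9] q [-0.54  0.38  1.88 -0.    0.88  1.06]
60 36 [ 561.4 -268.   177.5] -299.4 -236.8 -268.1
90 30 [ 549.1 -267.9  171.3] -298.6 -237.5 -268.1
120 30 [ 534.8 -267.4  170.9] -297.1 -237.5 -267.3
150 28 [ 519.7 -267.   170.9] -295.6 -238.5 -267.1
180 27 [ 503.9 -265.9  170.8] -294.4 -239.4 -266.9
200 33 [ 492.8 -265.5  170.8] -294.9 -237.9 -266.4
plug 1377 ((607.8552856445312, -103.80342102050781), 14.461738586425781)
```

View pics/w8.png

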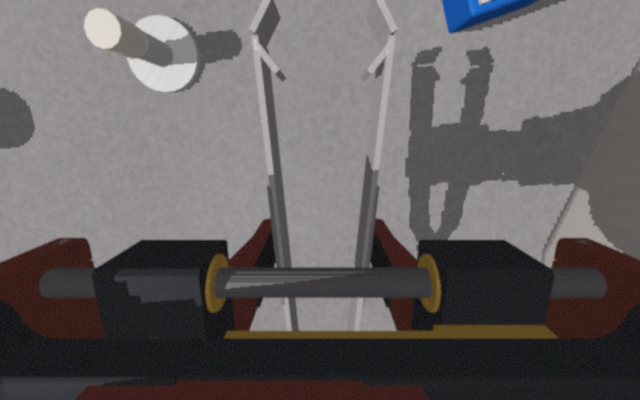

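The wrist view shows the tongs held level. The V notches are at (256,38) and (392,38), the inner lips at (282,77) and (368,75), and the plug's top at (102,28).

Run:
```python
from h import *
im=np.load("wrist8.npy",allow_pickle=True).item(); W=world(im)
for v in(20,38,60,90,120,150,180,200):
    w=W[v,230:420]; z=w[:,2]; z=z[(z>120)&(z<200)]; print(v,np.percentile(z,[10,50,80,90,97]).round(1))
for h in(171,177):
    a,b=ray(im,256,38,h),ray(im,392,38,h); c,d=ray(im,282,77,h),ray(im,368,75,h); print(h,"V",a.round(1),b.round(1),((a+b)/2).round(1),"lips",c.round(1),d.round(1))
# side camera height check
im=get_image('side'); W=world(im); m=(abs(W[...,0]-540)<45)&(W[...,1]<-225)&(W[...,1]>-310)&(W[...,2]>110)&(W[...,2]<220)
w=W[m]; print(len(w), np.percentile(w[:,2],[2,10,50,90,98]).round(1)); 
m=(abs(W[...,0]-605)<20)&(abs(W[...,1]+102)<20)&(W[...,2]>60)&(W[...,2]<110); w=W[m]; print("plug side",len(w),w.mean(0).round(1),np.percentile(w[:,2],[2,98]),np.percentile(w[:,0],[2,50,98]))
```

```text
20 [157.4 171.7 178.3 178.7 179. ]
38 [156.5 166.6 178.3 178.7 179.3]
60 [176.1 178.  178.8 179.  179.2]
90 [158.9 175.3 178.2 179.  179.1]
120 [156.9 174.7 178.1 178.4 179.1]
150 [157.6 174.4 177.6 178.1 178.3]
180 [157.2 175.4 178.  178.3 178.7]
200 [156.3 176.1 177.5 177.8 178.3]
171 V [ 573.2 -236.7  171. ] [ 571.6 -301.4  171. ] [ 572.4 -269.1  171. ] lips [ 555.6 -248.1  171. ] [ 555.5 -290.2  171. ]
177 V [ 571.5 -238.   177. ] [ 570. -300.  177.] [ 570.7 -269.   177. ] lips [ 554.6 -248.8  177. ] [ 554.5 -289.3  177. ]
480 [150.9 153.3 164.9 175.7 177.1]<stdin>:10: RuntimeWarning: Mean of empty slice.
  ret = um.true_divide(
Traceback (most recent call last):
IndexError: index -1 is out of bounds for axis 0 with size 0
```

{"op": "play_rows", "data": {
  "plan": "5.4 0.3 -1 0 0 0 0;5.4 0.5 -2.5 0 0 0 0;5.4 0.6 -3.3 0 0 0 0;5.4 0.6 -3.3 0 0 0 0;5.4 0.6 -3.3 0 0 0 0;5.4 0.5 -2.2 0 0 0 0;5.4 0.2 -1 0 0 0 0;5.4 0 0 -0.3 0 0 0;5.4 0 0 0 0 0 0;5.4 0 0 0 0 0 0"
}}

```text
t: 23.58
ee_pos: [503.0, -99.9, 157.8]
orientation: [-3.141, 0.042, 0.0]
ft_force: [0.3, 0.5, -0.7]
width: 54.2
```

```bash
cat > chk.py <<'E'
from h import *
go(None); o=get_obs(); p=o["ee_pos"]
im=get_image('wrist'); save(im,'w9.png'); W=world(im); np.save("wrist9.npy",im,allow_pickle=True)
m=(W[...,2]>77)&(W[...,2]<92)&(np.hypot(W[...,0]-606,W[...,1]+103)<30); w=W[m]; print("plug",len(w),cv2.minEnclosingCircle(w[:,:2].astype(np.float32)),w.mean(0).round(1))
top=p[2]+21
mm=(W[...,2]>top-6)&(W[...,2]<top+6); 
for x in range(500,600,8):
    w=W[mm&(abs(W[...,0]-x)<2)]; 
    L=w[w[:,1]>p[1]-4];Q=w[w[:,1]<=p[1]-4]
    if len(L) and len(Q): print(x,"L",L[:,1].min().round(1),L[:,1].max().round(1),"R",Q[:,1].min().round(1),Q[:,1].max().round(1),"mid outer",((L[:,1].max()+Q[:,1].min())/2).round(1))
E
python3 chk.py
```

```text
t 23.57 pos [503.  -99.9 157.8] z [-0.  0. -1.] y [-0.027 -1.    -0.   ] w 54.2 F [ 0.3  0.5 -0.7] q [-0.22  0.35  1.92  0.    0.87  1.38]
plug 1046 ((607.8676147460938, -103.21953582763672), 13.984485626220703) [ 607.6 -103.3   83.1]
500 L -79.1 -73.3 R -127.8 -122.3 mid outer -100.6
508 L -78.6 -73.6 R -130.4 -123.0 mid outer -102.0
516 L -78.3 -65.1 R -128.7 -123.9 mid outer -96.9
524 L -77.9 -73.4 R -129.5 -124.7 mid outer -101.4
532 L -77.5 -73.0 R -130.3 -125.5 mid outer -101.7
540 L -77.3 -73.0 R -129.7 -126.3 mid outer -101.4
548 L -77.1 -73.7 R -130.4 -127.1 mid outer -102.0
556 L -76.6 -73.3 R -131.2 -127.9 mid outer -102.2
564 L -76.2 -72.8 R -132.0 -128.6 mid outer -102.4
572 L -75.8 -72.8 R -132.7 -129.4 mid outer -102.8
580 L -75.5 -72.3 R -133.4 -130.2 mid outer -102.9
588 L -75.1 -71.9 R -134.2 -130.9 mid outer -103.1
596 L -82.6 -71.6 R -135.3 -124.6 mid outer -103.4
```

View pics/w9.png

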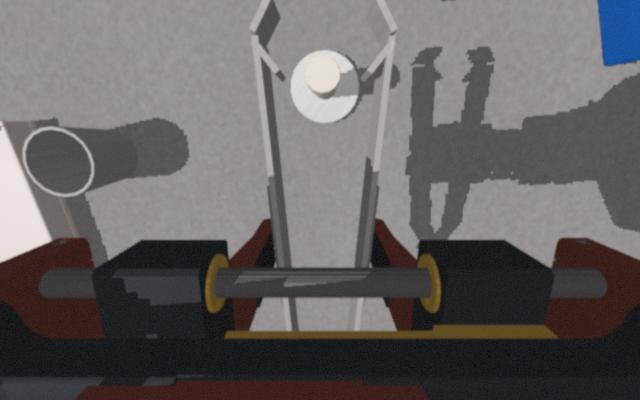

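The wrist view shows the plug's top at (322,73). It is centred between the strips and just below the V notches at row 35, as perspective would put a lower object. The beaker's rim is at (58,160). The numbers agree within 1 mm, so I descend.

{"op": "play_rows", "data": {
  "plan": "5.4 0.1 0 1 0 0 0;5.4 0 0 2 0 0 0;5.4 0 0 2.5 0 0 0;5.4 0 0 2 0 0 0;5.4 0 0 1 0 0 0;5.4 0 0 0 0 0 0;5.4 0 0 0 0 0 0"
}}

```text
t: 24.5
ee_pos: [504.6, -99.3, 73.3]
orientation: [-3.141, 0.041, -0.001]
ft_force: [-0.8, 0.3, -0.8]
width: 54.2
```

```bash
python3 chk.py
```

```text
t 24.5 pos [504.6 -99.3  73.3] z [ 0.001  0.    -1.   ] y [-0.026 -1.    -0.   ] w 54.2 F [-0.8  0.3 -0.8] q [-0.22  0.5   1.96  0.    0.68  1.38]
plug 3551 ((605.9954223632812, -102.99819946289062), 29.99614906311035) [ 609.  -103.4   83.5]
500 L -78.5 -72.7 R -127.4 -121.5 mid outer -100.0
508 L -78.2 -73.0 R -127.6 -122.4 mid outer -100.3
516 L -77.7 -64.5 R -136.4 -123.0 mid outer -100.5
524 L -77.5 -72.7 R -129.0 -124.0 mid outer -100.8
532 L -77.3 -72.4 R -129.4 -124.7 mid outer -100.9
540 L -76.8 -72.3 R -129.7 -125.7 mid outer -101.0
548 L -76.5 -73.0 R -130.0 -126.2 mid outer -101.5
556 L -76.0 -72.6 R -130.7 -127.2 mid outer -101.6
564 L -75.6 -72.5 R -131.3 -127.8 mid outer -101.9
572 L -75.3 -72.0 R -132.2 -128.6 mid outer -102.1
580 L -75.0 -71.8 R -132.6 -129.3 mid outer -102.2
588 L -74.7 -71.4 R -133.8 -130.1 mid outer -102.6
596 L -82.2 -71.2 R -134.5 -123.0 mid outer -102.8
```

{"op": "play_rows", "data": {
  "plan": "5.4 -0.05 0 0.8 0 0 0;5.4 0 0 0.5 0 0 0;5.4 0 0 0 0 0 0;4.9 0 0 0 0 0 0;4.5 0 0 0 0 0 0;4.2 0 0 0 0 0 0;4 0 0 0 0 0 0;3.8 0 0 0 0 0 0;3 0 0 0 0 0 0;3 0 0 0 0 0 0;3 0 0 0 0 0 0;3 0 0 0 0 0 0"
}}

```text
t: 26.05
ee_pos: [503.6, -99.2, 59.8]
orientation: [-3.141, 0.041, 0.0]
ft_force: [-0.9, -0.5, -0.7]
width: 38.6
```

```bash
python3 chk.py | head -3
```

```text
t 26.05 pos [503.6 -99.2  59.8] z [-0.  0. -1.] y [-0.026 -1.    -0.   ] w 38.6 F [-0.9 -0.5 -0.7] q [-0.22  0.52  1.97  0.    0.66  1.38]
plug 5298 ((600.0767822265625, -102.93965911865234), 25.361291885375977) [ 605.9 -102.8   82. ]
500 L -85.1 -80.5 R -119.4 -114.8 mid outer -100.0
```

{"op": "play_rows", "data": {
  "plan": "3 0 0 -0.5 0 0 0;3 0 0 -1 0 0 0;3 0 0 -2 0 0 0;3 0 0 -2.5 0 0 0;3 0 0 -2 0 0 0;3 0 0 -1 0 0 0;3 0 0 0 0 0 0"
}}

```text
t: 26.98
ee_pos: [504.0, -99.3, 150.6]
orientation: [3.141, -0.041, 0.002]
ft_force: [-0.4, 0.0, -0.9]
width: 38.3
```

Run:
```python
from h import *
go(None); o=get_obs(); p=o["ee_pos"]
for n in("top","wrist"):
    im=get_image(n); W=world(im); d=np.hypot(W[...,0]-(p[0]+104),W[...,1]-(p[1]-3)); top=p[2]+24
    m=(d<25)&(W[...,2]>top-6)&(W[...,2]<top+8)&(im["pixels"].min(2)>150); w=W[m]; print(n,"plug",len(w),w.mean(0).round(1) if len(w) else 0,cv2.minEnclosingCircle(w[:,:2].astype(np.float32)) if len(w) else 0)
    m=(np.hypot(W[...,0]-541,W[...,1]-136)<45)&(W[...,2]>58)&(W[...,2]<80); w=W[m]; print(n,"cup",len(w),cv2.minEnclosingCircle(w[:,:2].astype(np.float32)) if len(w) else 0)
```

```text
t 26.98 pos [504.  -99.3 150.6] z [ 0.001 -0.    -1.   ] y [-0.026 -1.     0.   ] w 38.3 F [-0.4  0.  -0.9] q [-0.22  0.36  1.93  0.    0.85  1.38]
top plug 0 0 0
top cup 122 ((540.8225708007812, 136.829345703125), 31.696199417114258)
wrist plug 4649 [ 607.3 -102.6  172.2] ((603.800048828125, -102.25857543945312), 22.139564514160156)
wrist cup 1978 ((543.0271606445312, 135.9361572265625), 33.04631423950195)
```

{"op": "play_rows", "data": {
  "plan": "3 -0.4 -1 0 0 0 0;3 -0.8 -2.5 0 0 0 0;3 -0.9 -3.5 0 0 0 0;3 -0.9 -3.5 0 0 0 0;3 -0.9 -3.5 0 0 0 0;3 -0.9 -3.5 0 0 0 0;3 -0.9 -3.5 0 0 0 0;3 -0.9 -2 0 0 0 0;3 -0.5 -0.6 0 0 0 0;3 0 0 0 0 0 0;3 0 0 1.2 0 0 0;3 0 0 1.8 0 0 0;3 0 0 0 0 0 0;3 0 0 0 0 0 0"
}}

```text
t: 28.82
ee_pos: [439.0, 138.2, 119.8]
orientation: [-3.141, 0.042, 0.001]
ft_force: [-0.3, 0.2, -1.8]
width: 38.6
```

```bash
cat > fin.py <<'E'
from h import *
go(None); o=get_obs(); p=o["ee_pos"]; M=R.from_rotvec(o["orientation"]).as_matrix(); e=p+104*M[:,0]; print("expected plug xy",e.round(1))
for n in("top","wrist","side"):
    im=get_image(n); save(im,n+"F.png"); W=world(im); d=np.hypot(W[...,0]-e[0],W[...,1]-e[1]); z=W[...,2]; top=p[2]+24
    m=(d<17)&(z>top-5)&(z<top+8); w=W[m]; print(n,"plug top",len(w),((w.max(0)+w.min(0))/2).round(1) if len(w) else 0,w.mean(0).round(1),w.min(0).round(0),w.max(0).round(0))
    m=(np.hypot(W[...,0]-542,W[...,1]-136)<40)&(z>60)&(z<78); w=W[m]; print(n,"cup",len(w),cv2.minEnclosingCircle(w[:,:2].astype(np.float32)) if len(w) else 0)
E
python3 fin.py
```

```text
t 28.82 pos [439.  138.2 119.8] z [-0.001  0.    -1.   ] y [-0.027 -1.    -0.   ] w 38.6 F [-0.3  0.2 -1.8] q [0.28 0.35 2.06 0.   0.73 1.88]
expected plug xy [542.9 135.4 119.8]
top plug top 114 [542.8 135.4 143.6] [543.6 132.8 143.6] [528. 120. 139.] [557. 151. 148.]
top cup 56 ((541.8931884765625, 134.68638610839844), 31.788990020751953)
wrist plug top 4224 [543.3 135.4 142.2] [543.4 135.3 142.7] [528. 118. 139.] [559. 152. 146.]
wrist cup 611 ((542.6611938476562, 136.2115478515625), 31.702281951904297)
side plug top 47 [542.5 134.5 142.2] [542.8 131.7 142.3] [528. 119. 139.] [556. 150. 146.]
side cup 107 ((542.9469604492188, 135.17233276367188), 33.09064865112305)
```

```bash
python3 -c "
import cv2,numpy as np
a=cv2.imread('pics/wristF.png');b=cv2.imread('pics/sideF.png')
a=cv2.resize(a[0:230,200:440],(417,400));b=cv2.resize(b[110:270,190:350],(400,400))
cv2.imwrite('pics/final.png',np.hstack([a[:,:400],b]))"
```

```text
(no output)
```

View pics/final.png

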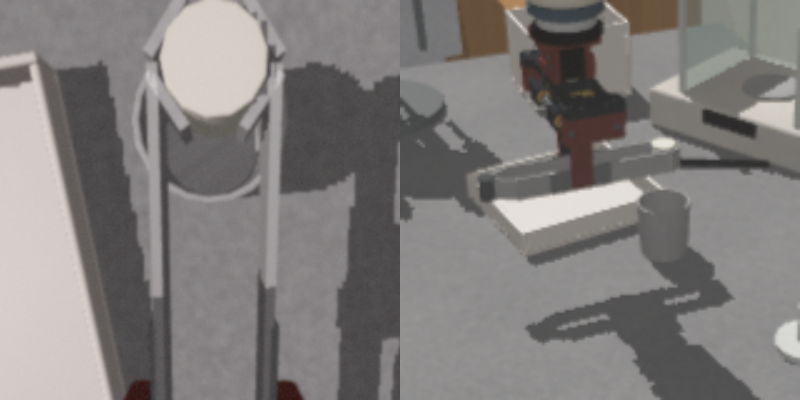

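The wrist crop at left shows the plug gripped in the V jaws at (213,60), over the beaker's mouth. The side crop at right shows the beaker upright at (664,225) with the tongs and plug above it. One last numeric check before handing in.

Run:
```python
from h import *
im=get_image("wrist"); W=world(im); h=cv2.cvtColor(im["pixels"],cv2.COLOR_RGB2GRAY)
c=cv2.findContours(((h>170)&(W[...,2]>139)&(W[...,2]<149)).astype(np.uint8),cv2.RETR_EXTERNAL,cv2.CHAIN_APPROX_NONE)[0]
c=max(c,key=cv2.contourArea); (u,v),r=cv2.minEnclosingCircle(c); print("plug px",u,v,r,ray(im,u,v,143.5).round(1),"diam mm",2*r/im["fx"]*(im["eye"][2]-143.5))
t=get_image("top"); W=world(t); t0=np.load("top0.npy",allow_pickle=True).item(); W0=world(t0)
d=W[...,:2]-[470,292]; a=np.radians(7.6); x=d@[np.cos(a),np.sin(a)]; y=d@[-np.sin(a),np.cos(a)]
m=((W[...,2]>12)&(W[...,2]<26)&(abs(x)<84)&(abs(y)<84)).astype(np.uint8); k,l,st,cc=cv2.connectedComponentsWithStats(m); print("balls",[W[l==i].mean(0).round().tolist() for i in range(1,k) if st[i,4]>15])
for n,b in(("vial",(312,332,135,158)),("cruc",(415,440,142,168)),("reag",(235,270,100,145)),("dish",(375,417,130,168)),("pen",(190,222,138,185))):
    s=np.s_[b[2]:b[3],b[0]:b[1]]; print(n,"median dz",np.median(abs(W[s][...,2]-W0[s][...,2])).round(2),"frac>8mm",np.mean(abs(W[s][...,2]-W0[s][...,2])>8).round(3))
go(None)
```

```text
plug px 323.0042419433594 33.0638313293457 33.67280960083008 [544.2 134.8 143.5] diam mm 33.16197847412324
balls [[493.0, 374.0, 21.0]]
vial median dz 1.69 frac>8mm 0.009
cruc median dz 1.7 frac>8mm 0.011
reag median dz 1.77 frac>8mm 0.008
dish median dz 1.72 frac>8mm 0.012
pen median dz 1.71 frac>8mm 0.011
t 29.07 pos [439.1 138.6 120.3] z [ 0.001  0.    -1.   ] y [-0.026 -1.    -0.   ] w 38.5 F [ 0.8 -0.  -1.7] q [0.28 0.35 2.06 0.   0.73 1.88]
```

Run:
```python
from h import *
for n in("top","side"):
    t=get_image(n); W=world(t); d=W[...,:2]-[470,292]; a=np.radians(7.6); x=d@[np.cos(a),np.sin(a)]; y=d@[-np.sin(a),np.cos(a)]
    m=((W[...,2]>11)&(W[...,2]<25)&(abs(x)<84)&(y>55)&(y<90)).astype(np.uint8); k,l,st,cc=cv2.connectedComponentsWithStats(m); print(n,[(st[i].tolist(),W[l==i].mean(0).round().tolist()) for i in range(1,k) if st[i,4]>2])
    if n=="top": print(W[230:262:4,178].round().tolist())
    else: cv2.imwrite("pics/balls.png",cv2.resize(t["pixels"][160:215,210:305,::-1],None,fx=8,fy=8,interpolation=cv2.INTER_CUBIC))
```

```text
top [([172, 218, 7, 35, 82], [498.0, 381.0, 19.0])]
[[509.0, 376.0, 6.0], [497.0, 370.0, 20.0], [451.0, 202.0, 465.0], [445.0, 199.0, 472.0], [439.0, 196.0, 480.0], [433.0, 193.0, 486.0], [427.0, 191.0, 491.0], [421.0, 188.0, 498.0]]
side []
```

The arm hides two of the balls from the overhead camera: depth there reads 465–500 mm high. The third ball is still visible where it was, and nothing has touched the tray since all three were counted in it. Handing in.

```bash
python3 -c "
from workcell import *
print(close_job())"
```

```text
the job is handed in; nothing more can be done
None
```

I tipped the three balls into the tray, set the beaker upright beside it and let go. I then picked up the tongs, closed them on the plug, and handed the job in at about 29 s with the plug held above the beaker's mouth. No verdict is reported.

**What the last checks showed**
- **Beaker:** it stands at about (542, 136), and three cameras agree to within 2 mm.
- **Plug position:** it is about 1–2 mm from the beaker's axis. Its underside is near z = 110, roughly 40 mm above the rim.
- **Grip:** the grip width is 38.5 mm against the roughly 39 given for closed on the plug. The plug did not slip during the carry, and only the tongs touched it.
- **Bystanders:** depth in the overhead view at the vial, crucible, reagent bottle, dish and pen matches the first picture.

**Checks that were incomplete or disagreed**
- **Balls:** all three were counted in the tray straight after tipping. At the end the arm hid two of them from the overhead camera, the side view found none, and I had no picture views left, so only one was seen again.
- **Plug outline:** the last plug contour read 33 mm across instead of 28, probably because it took in the jaw edges. That centring figure is therefore only good to about 2 mm.

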